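Flip the blue coated sample plate over the turnover ramp

ROBOT

A 6-joint arm with a two-finger parallel gripper is mounted at the origin on a cart in front of the work surface, level with it; the furniture and walls round the work are solid. World frame = base frame: x ahead of the robot, y to its left, z up, the work surface at z = 0. Lengths are in m, angles in rad, forces in N, time in s.
With the tool pointing down it reaches from about 0.325 to 0.9 m from the base axis. Payload 6.1 kg.
Tool frame: the origin (TCP) lies at the very end of the fingers, on their centre line; the grasp point (between the pads) lies 19 mm behind it; z points along the fingers, y is the line along which they close (so a half turn about z gives the same grasp; the last joint's range is limited). The gripper opens to 87 mm and grips with 3 to 60 N. Pads are 19 mm wide; open, the fingers measure 117 mm over their backs; the gripper's body (75 mm by 190 mm) begins 51 mm behind the grasp point.
Start: joints at [-1.448, 0.22, 1.526, -0, 1.395, -0.126], TCP at [0.154, -0.606, 0.223] pointing down, gripper open.
Joint ranges: [-2.98, 2.98], [-0.91, 2.08], [0.09, 2.57], [-1.24, 4.39], [0.2, 2.65], [-2.68, 2.68]. Speed limits (rad/s): [2.57, 2.57, 3.01, 3.14, 3.14, 3.14].

INTERFACE

Orientations are given as a unit quaternion [x, y, z, w].
In Python, from bench import read_state, get_image, hand_in gives the robot as it stands. The module is installed in compiled form; this text tells all that it offers.
- The arm moves only by the tool play_rows, never from a script. Its argument "deltas" is a list of rows, each an object with "linear": the shift along the tool's x, y, z in m, a list of three; "twist": the turn about the tool's z in rad; "jaw": the finger opening in m, from 0 to 0.087. A call has 1 to 12 rows; each row shifts and turns the commanded pose from where the row before left it, along the tool's axes as they then stand; what a row does not reach is not made up. A row lasts 1/8 s, in which the tool goes at most 62.5 mm and 10.7 degrees, less where a joint would pass 70% of its speed; a pose out of reach is approached as far as the arm can. A call with a gripper value outside its range is refused whole. The fingers move at their own pace and stop on an object; "squeeze" is the grip in N (left out, the last holds). Time passes only in rows, so rows that do not move let the fingers close. It gives the time, the measured TCP pose, the force, the opening and the grip force at its end, in the units of the state.
- read_state(): the state, without advancing time (a new reading comes with each control period).
- get_image(name): name is "scene" or "top"; returns a dict with "frame" (480x640x3 uint8, red, green, blue), "fovy" (degrees; the focal length in pixels is half the picture's height over the tangent of half this angle, whatever the lens; pixels are square), "cx", "cy" (the principal point, pixels), "camera_from_world" (4x4, takes a point from world to camera coordinates). Camera axes: x right, y down, z forward; pixel columns grow to the right and rows downward; lengths in m; the calibration is good to about 2 mm. A picture is of the moment at which its call begins. There is no depth.
- hand_in(): hands the job in; it is judged then, once.
The state is a dict: "clock": time; "joint_positions": joint angles; "dq": joint speeds; "tau": joint torques, N m; "tcp_pos": TCP position; "tcp_rot": TCP orientation; "contact_force": force on the tool from outside, world axes, zero at the start; "ft_torque": the same for the moment, N m; "gripper_width": finger opening in m; "grasp_force": force on a finger pad.
Only numpy, scipy, OpenCV 4.12 (cv2) and the standard library are available. Lean on these libraries where they do the work, as an engineer would, in place of code of your own. Each camera call takes 0.05 s, during which the arm holds its last target. There are 200 camera calls.

TASK

Turn the blue coated plate over so that its bare side can be inspected: hold it level, blue face up, above the top edge of the aluminium ramp with a little more than half of its length past the edge on the open side of the red tray, and drop it from about 4 cm so that the edge flips it in the fall and it lies flat, bare side up, on the tray's floor in front of the ramp. Do not turn it over in the gripper, and leave the yellow plate where it lies.

Things in the scene. Friction and masses are not known exactly. Their poses are not given: they have to be found in the camera images.
- blue_plate_centre (a point): Centre (half-way up) of the loose aluminium plate with a blue coated face: 45 mm wide along its x, 60 mm long along its y, 8 mm thick, about 60 g. It starts flat on the workbench, blue face up, bare face down; z points out of the blue face (up now, down once flipped). Can be grasped from above across its 45 mm width.
- yellow_plate_centre (a point): Centre (half-way up) of an identical plate with a yellow coated face, also loose on the workbench. Not to be moved. The two plates may lie in each other's places.
- ramp_edge (a point): Top middle of the fixed aluminium ramp's dark rounded edge (radius 3 mm), 133 mm above the bench. The edge runs along x, 124 mm long; long slope down on -y, steep face to 22 mm out on +y, then open tray. z up. A plate let fall level, length along y, centre 10 to 25 mm past the edge in +y, underside 20 to 60 mm above it, hits the edge with its rear part and flips.
- tray_bay (a point): Point on the floor of the fixed red tray (3 mm above the bench), in its open part, 85 mm from ramp_edge in +y, same axes. Tray 165 mm along x, 289 mm along y, walls 57 mm high. The open floor reaches from 63 mm behind this point (foot of the ramp) to 71 mm beyond it in y, 74 mm to each side in x.
Mind the look-alikes: they are no part of the job. What is shaped like the part that bears blue_plate_centre but pink or purple is not meant.

How it is judged:
By the outcome, as a careful person would: the job done as asked, in the order asked, and still so for the second after the job is handed in, with the robot touching nothing.
It also fails if it takes over 32 s, if anything falls off the work surface, if the arm or the gripper's body presses on something with over 40 N, if the wrist force passes 120 N, or if a joint passes its speed limit or range.

## Working session

There is one attempt and no reset: what is moved stays moved. The work goes in short steps, Python scripts to look and compute and a tool call to move; the robot and the scene stay as the last step left them, time stands still between calls to the robot, and variables do not carry over. Pictures are saved under pics/ and viewed, at most 10 in all, crops included, and the job is handed in when it is done.

Besides the shell and the picture viewer there is one more tool, called after "Call:" as name(argument=value, ...) on one line, values as JSON. play_rows: Moves the arm, as the interface text tells. Its arguments: {"type":"object","properties":{"deltas":{"type":"array"},"squeeze":{"type":"number"}},"required":["deltas"]}

```bash
mkdir -p pics
cat > h.py <<'E'
import numpy as np, cv2, json
from bench import read_state, get_image, hand_in
def snap(n,f):
    im=get_image(n); cv2.imwrite(f,im["frame"][:,:,::-1])
    np.savez('cal_'+n,fovy=im["fovy"],c=[im["cx"],im["cy"]],T=im["camera_from_world"]); return im
def ray(n,u,v,z):
    d=np.load(f'cal_{n}.npz'); f=240/np.tan(np.radians(d['fovy'])/2); T=d['T']
    r=T[:3,:3].T@np.array([(u-d['c'][0])/f,(v-d['c'][1])/f,1]); o=-T[:3,:3].T@T[:3,3]
    return o+r*(z-o[2])/r[2]
def proj(n,p):
    d=np.load(f'cal_{n}.npz'); f=240/np.tan(np.radians(d['fovy'])/2)
    q=d['T'][:3,:3]@np.array(p)+d['T'][:3,3]; return f*q[:2]/q[2]+d['c']
E
python3 - <<'E'
from h import *
for n in("scene","top"):
    im=snap(n,f'pics/{n}0.png'); print(n,im["fovy"],im["cx"],im["cy"],np.round(im["camera_from_world"],3).tolist())
print(read_state())
E
```

```text
scene 44.82284520319177 318.5723928896799 232.4871676275726 [[-0.651, -0.759, 0.002, 0.301], [-0.561, 0.48, -0.675, 0.341], [0.511, -0.44, -0.738, 1.017], [0.0, 0.0, 0.0, 1.0]]
top 51.33174818442782 323.5556280534631 229.3172459743304 [[0.007, -1.0, -0.004, 0.008], [-0.995, -0.007, -0.097, 0.47], [0.097, 0.005, -0.995, 1.048], [0.0, 0.0, 0.0, 1.0]]
{'clock': 0.1, 'joint_positions': array([-1.44809044e+00,  2.21129539e-01,  1.52745166e+00,  1.57883173e-05,
        1.39474017e+00, -1.26104067e-01]), 'dq': array([ 0.00080462, -0.00245428, -0.0034966 , -0.00050916,  0.00193177,
        0.00069571]), 'tau': array([ 8.81773976e-04, -4.95942628e+01, -3.88519943e+01,  7.02106138e-02,
        5.15054085e-02, -3.76229923e-05]), 'tcp_pos': array([ 0.15383811, -0.60520573,  0.22158149]), 'tcp_rot': array([ 9.92271478e-01,  1.24082905e-01,  9.23954916e-06, -8.64346238e-04]), 'contact_force': array([-0.39057651,  0.72385524,  0.48633377]), 'ft_torque': array([ 0.03118006,  0.03017787, -0.00986832]), 'grasp_force': 0.0, 'gripper_width': 0.08712571658470808}
```

View pics/scene0.png

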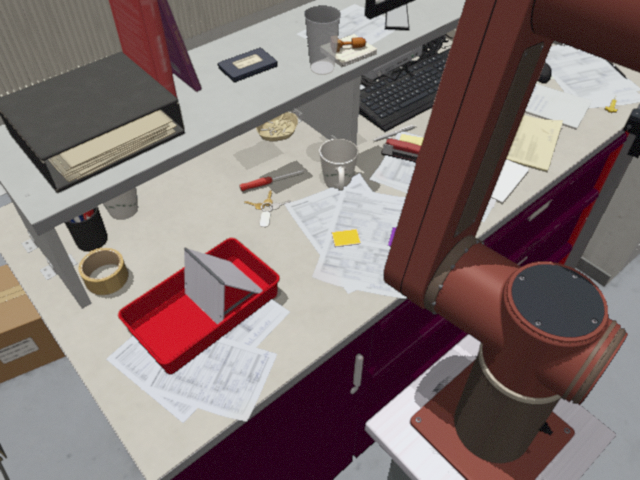

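View pics/top0.png

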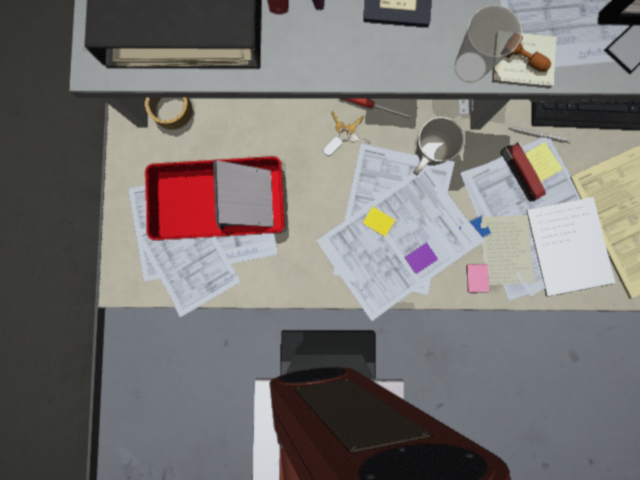

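The top picture shows these candidates: yellow plate (379,221), purple plate (421,258), pink (478,278) and a partly hidden blue thing (478,226). The tray is at (215,198), with the ramp on its right. I'll enlarge to confirm.

Run:
```python
from h import *
a=cv2.imread('pics/top0.png')
c=cv2.resize(a[190:310,350:550],None,fx=4,fy=4,interpolation=cv2.INTER_CUBIC)
cv2.imwrite('pics/c1.png',c)
b=cv2.resize(a[145:255,130:300],None,fx=4.7,fy=4.7,interpolation=cv2.INTER_CUBIC)
cv2.imwrite('pics/c2.png',b)
for p in [(379,221),(421,258),(478,226),(478,278)]: print(p,ray('top',*p,.008).round(3), proj('scene',ray('top',*p,.008)).round())
```

```text
(379, 221) [ 0.49  -0.11   0.008] [347. 236.]
(421, 258) [ 0.41  -0.2    0.008] [401. 237.]
(478, 226) [ 0.48  -0.325  0.008] [416. 195.]
(478, 278) [ 0.368 -0.322  0.008] [451. 221.]
```

View pics/c1.png

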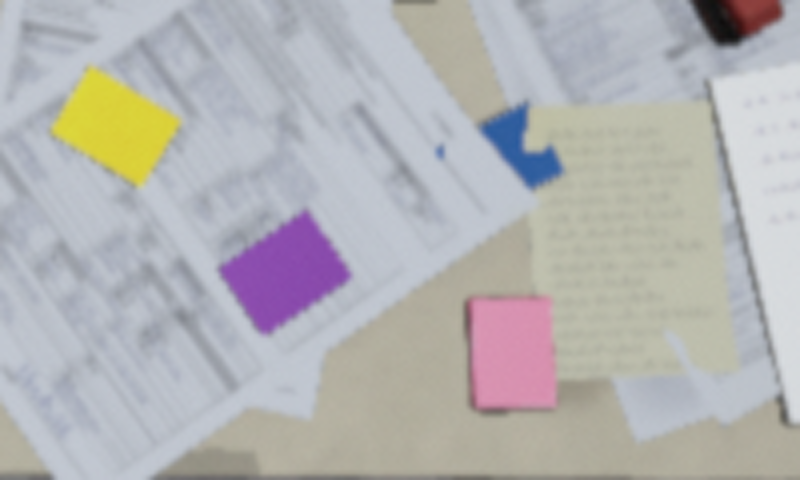

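View pics/c2.png

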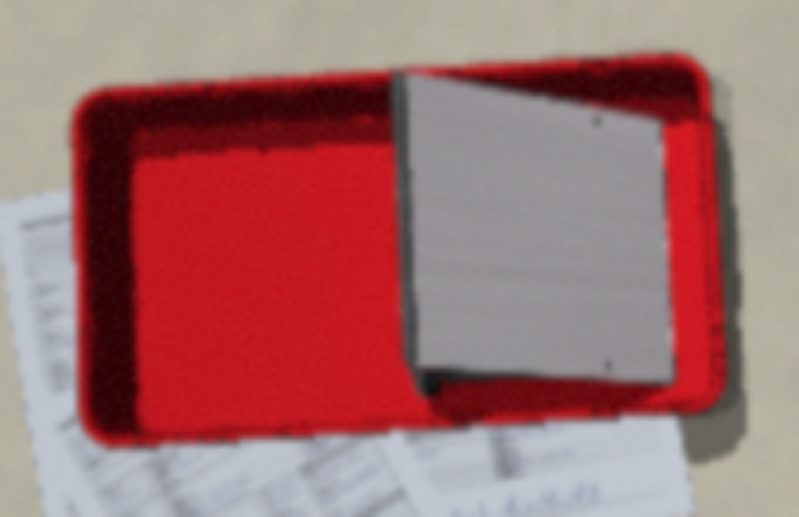

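The blue patch is at top (478,226), under sheets and a note. Its visible right edge and left corner speck fit a 60x45 plate, and it is the only blue one; purple (421,258) and pink (478,278) are the look-alikes. Next I'll fit the poses numerically, then swing the arm clear of the scene camera for a second view.

Run:
```python
from h import *
from scipy.optimize import least_squares
t=lambda x,y:(130+x/4.7,145+y/4.7)
P=np.array([ray('top',*t(403,77),.131),ray('top',*t(420,387),.131)]);print(P.round(4),np.linalg.norm(P[0]-P[1]))
d=P[0]-P[1];print('edge mid',P.mean(0),'yaw',np.degrees(np.arctan2(-d[1],d[0])*-1))
rim=[ray('top',*t(*p),.057) for p in[(75,265),(718,230),(395,70),(400,427)]]
for a,b in((0,1),(2,3)):
    print(rim[a].round(4),rim[b].round(4),np.linalg.norm(rim[a]-rim[b]),np.degrees(np.arctan2(*(rim[a]-rim[b])[1::-1])))
e=[ray('scene',187,250,.131),ray('scene',223,318,.131)];print('scene edge',np.round(e,4),np.mean(e,0))
c=lambda x,y:(350+x/4,190+y/4)
for n,q in dict(yel=[(90,65),(182,122),(140,187),(50,130)],blue=[(527,102),(565,170),(471,224),(433,156)],pur=[(308,210),(352,276),(266,335),(220,268)]).items():
    w=np.array([ray('top',*c(*p),.008) for p in q]);print(n,w.mean(0).round(4),[np.linalg.norm(w[i]-w[i-1]).round(4) for i in range(4)],[np.degrees(np.arctan2(*(w[i]-w[i-1])[1::-1])).round(1) for i in range(4)])
```

```text
[[0.5911 0.2219 0.131 ]
 [0.4616 0.2113 0.131 ]] 0.12993214871973516
edge mid [0.52632176 0.21658056 0.131     ] yaw 4.676092677086599
[0.5225 0.3822 0.057 ] [0.54   0.0964 0.057 ] 0.2863584946949941 93.50976750713336
[0.6116 0.2423 0.057 ] [0.4511 0.2355 0.057 ] 0.16062176566423778 2.402175254312987
scene edge [[0.585  0.2281 0.131 ]
 [0.4102 0.2641 0.131 ]] [0.4976252  0.24608191 0.131     ]
yel [ 0.4889 -0.1094  0.008 ] [np.float64(0.042), np.float64(0.0588), np.float64(0.0424), np.float64(0.0577)] [np.float64(-31.4), np.float64(-121.8), np.float64(147.1), np.float64(57.7)]
blue [ 0.4701 -0.3174  0.008 ] [np.float64(0.0597), np.float64(0.042), np.float64(0.0595), np.float64(0.0418)] [np.float64(-60.0), np.float64(-152.0), np.float64(119.9), np.float64(28.3)]
pur [ 0.41   -0.2015  0.008 ] [np.float64(0.0575), np.float64(0.0425), np.float64(0.0567), np.float64(0.0434)] [np.float64(-56.5), np.float64(-146.8), np.float64(124.4), np.float64(34.2)]
```

Call:
play_rows(deltas=[{"linear": [-0.06, 0, 0], "twist": 0, "jaw": 0.087}, {"linear": [-0.06, 0, 0], "twist": 0, "jaw": 0.087}])

```text
clock: 0.35
tcp_pos: [0.0372, -0.6352, 0.222]
tcp_rot: [0.992, 0.125, 0.0, -0.0]
contact_force: [1.1, -1.2, 0.9]
gripper_width: 0.0872
grasp_force: 0.0
```

Run:
```python
from h import *
snap('scene','pics/scene1.png'); a=cv2.imread('pics/scene1.png')
f=lambda x,y,w,h:cv2.resize(a[y:y+h,x:x+w],(800,300),interpolation=cv2.INTER_CUBIC)
cv2.imwrite('pics/c3.png',np.vstack([f(325,165,160,60),f(140,235,160,60)]))
```

```text
(no output)
```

View pics/c3.png

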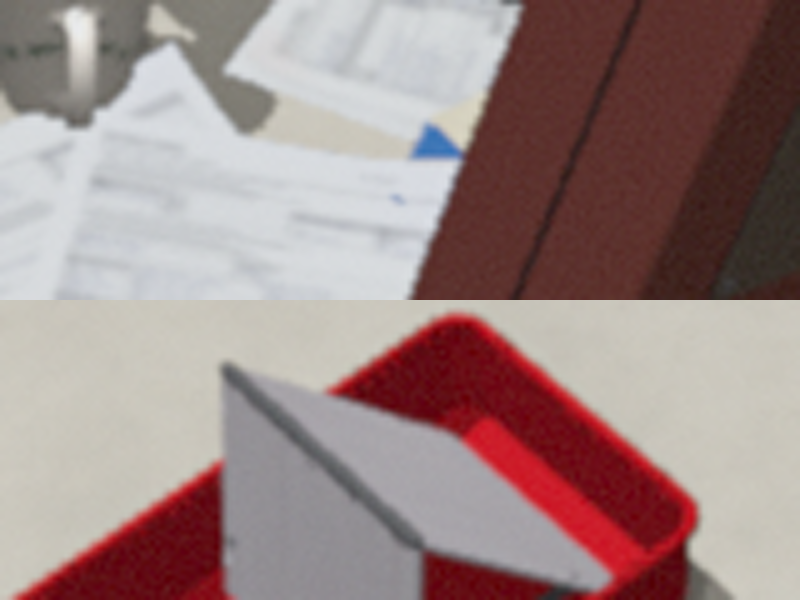

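Run:
```python
from h import *
e=[ray('scene',186.2,248.8,.131),ray('scene',223.4,283.6,.131)];print('scene edge',np.round(e,4),np.mean(e,0),np.linalg.norm(e[0]-e[1]))
for z in(0,.004,.008,.012): print(z,ray('scene',404.4,204.6,z),ray('top',460,228,z), 'R',ray('scene',411.0,189.8,z),ray('top',480,215,z))
# yellow in top by colour vs scene by colour
for n,f in(('top','pics/top0.png'),('scene','pics/scene1.png')):
    h=cv2.cvtColor(cv2.imread(f),cv2.COLOR_BGR2HSV)
    for nm,lo,hi in(('yel',(24,150,130),(32,255,255)),('blue',(102,120,60),(116,255,255))):
        m=cv2.inRange(h,lo,hi);k,l,s,c=cv2.connectedComponentsWithStats(m)
        for i in range(1,k):
            if s[i,4]>2 and c[i][1]>140: print(n,nm,s[i],c[i].round(1),ray(n,*c[i],.008).round(4), cv2.minAreaRect(np.argwhere(l==i)[:,::-1].astype(np.float32)) if s[i,4]>90 else '')
```

```text
scene edge [[0.5886 0.2276 0.131 ]
 [0.4722 0.2209 0.131 ]] [0.53043037 0.22426768 0.131     ] 0.11661833939905589
0 [ 4.81370367e-01 -2.86554951e-01 -1.11022302e-16] [ 0.47662644 -0.28767707  0.        ] R [ 0.50651013 -0.33613718  0.        ] [ 0.50557421 -0.33205229  0.        ]
0.004 [ 0.47886219 -0.28329229  0.004     ] [ 0.47622022 -0.28659993  0.004     ] R [ 0.50389933 -0.33267212  0.004     ] [ 0.50506164 -0.33081214  0.004     ]
0.008 [ 0.47635401 -0.28002963  0.008     ] [ 0.47581399 -0.2855228   0.008     ] R [ 0.50128853 -0.32920706  0.008     ] [ 0.50454907 -0.32957198  0.008     ]
0.012 [ 0.47384584 -0.27676698  0.012     ] [ 0.47540777 -0.28444567  0.012     ] R [ 0.49867774 -0.32574201  0.012     ] [ 0.50403651 -0.32833183  0.012     ]
top yel [364 208  30  28 464] [378.5 221.1] [ 0.4897 -0.1086  0.008 ] ((378.4117736816406, 221.14706420898438), (25.55328941345215, 18.35034942626953), 30.963756561279297)
top blue [471 217  19  19 147] [479.6 226.6] [ 0.479 -0.328  0.008] ((480.03839111328125, 226.80764770507812), (19.137157440185547, 10.816654205322266), 56.3099365234375)
scene yel [333 230  26  15 300] [345.6 237.2] [ 0.4902 -0.1042  0.008 ] ((345.65386962890625, 237.23080444335938), (12.7755765914917, 24.310806274414062), 82.87498474121094)
scene blue [408 191   9   5  29] [411.7 193.5] [ 0.4912 -0.321   0.008 ] 
scene blue [ 80 216   3   5   8] [ 80.8 218. ] [0.9325 0.3213 0.008 ] 
scene blue [ 71 220   3   2   5] [ 71.8 220.6] [0.9381 0.3407 0.008 ]
```

The scene view agrees: the blue corner is at about (411,192) and the speck at (404,205), so it is the same plate. The ramp edge runs (186,249)–(223,284). Averaging both cameras:
- **Edge middle:** about (0.530, 0.222), yaw about 3.4°.
- **Blue plate:** about (0.470, -0.315), long axis at 120°.

First I'll turn the tool so its y lies at 30°.

Call:
play_rows(deltas=[{"linear": [0, 0, 0], "twist": -0.18, "jaw": 0.087}, {"linear": [0, 0, 0], "twist": -0.18, "jaw": 0.087}, {"linear": [0, 0, 0], "twist": -0.18, "jaw": 0.087}, {"linear": [0, 0, 0], "twist": -0.18, "jaw": 0.087}, {"linear": [0, 0, 0], "twist": -0.18, "jaw": 0.087}, {"linear": [0, 0, 0], "twist": -0.18, "jaw": 0.087}, {"linear": [0, 0, 0], "twist": -0.18, "jaw": 0.087}, {"linear": [0, 0, 0], "twist": -0.18, "jaw": 0.087}, {"linear": [0, 0, 0], "twist": -0.18, "jaw": 0.087}, {"linear": [0, 0, 0], "twist": -0.18, "jaw": 0.087}, {"linear": [0, 0, 0], "twist": -0.046, "jaw": 0.087}])

```text
clock: 1.78
tcp_pos: [0.0378, -0.6349, 0.2219]
tcp_rot: [0.499, 0.867, 0.001, -0.0]
contact_force: [-0.3, -0.3, -0.1]
gripper_width: 0.087
grasp_force: 0.0
```

```bash
cat >> h.py <<'E'
def rel(target):
    from scipy.spatial.transform import Rotation as R
    s=read_state(); r=R.from_quat(s["tcp_rot"]); y=r.apply([0,1,0])
    print(s["clock"],s["tcp_pos"].round(4),'tool-y yaw',np.degrees(np.arctan2(y[1],y[0])).round(2),'delta in tool',r.inv().apply(np.array(target)-s["tcp_pos"]).round(4),'w',s["gripper_width"],s["grasp_force"],s["joint_positions"].round(2))
E
python3 -c "
from h import *
rel([.470,-.315,.08])"
```

```text
1.775 [ 0.0378 -0.6349  0.2219] tool-y yaw 30.19 delta in tool [0.0591 0.5344 0.1423] w 0.08696582536857969 0.0 [-1.64  0.25  1.5   0.    1.4  -2.16]
```

Call:
play_rows(deltas=[{"linear": [0.006, 0.0535, 0.007], "twist": 0, "jaw": 0.087}, {"linear": [0.006, 0.0535, 0.007], "twist": 0, "jaw": 0.087}, {"linear": [0.006, 0.0535, 0.007], "twist": 0, "jaw": 0.087}, {"linear": [0.006, 0.0535, 0.007], "twist": 0, "jaw": 0.087}, {"linear": [0.006, 0.0535, 0.007], "twist": 0, "jaw": 0.087}, {"linear": [0.006, 0.0535, 0.007], "twist": 0, "jaw": 0.087}, {"linear": [0.006, 0.0535, 0.007], "twist": 0, "jaw": 0.087}, {"linear": [0.006, 0.0535, 0.007], "twist": 0, "jaw": 0.087}, {"linear": [0.006, 0.0535, 0.007], "twist": 0, "jaw": 0.087}, {"linear": [0.006, 0.0535, 0.007], "twist": 0, "jaw": 0.087}, {"linear": [0, 0, 0], "twist": 0, "jaw": 0.087}])

```text
clock: 3.15
tcp_pos: [0.4726, -0.3124, 0.1513]
tcp_rot: [0.498, 0.867, 0.001, -0.001]
contact_force: [-0.8, 0.3, -0.5]
gripper_width: 0.0872
grasp_force: 0.0
```

```bash
python3 -c "
from h import *
rel([.470,-.315,.003])
snap('scene','pics/scene2.png'); snap('top','pics/top2.png')
a=cv2.imread('pics/scene2.png')[150:270,330:530];b=cv2.imread('pics/top2.png')[170:290,400:600]
cv2.imwrite('pics/c4.png',np.hstack([cv2.resize(i,None,fx=2,fy=2,interpolation=cv2.INTER_CUBIC) for i in(a,b)]))
print(proj('scene',[.47,-.317,.008]),proj('top',[.47,-.317,.008]),proj('scene',read_state()['tcp_pos']),proj('top',read_state()['tcp_pos']))"
```

```text
3.15 [ 0.4726 -0.3124  0.1513] tool-y yaw 30.3 delta in tool [-0.0012 -0.0036  0.1483] w 0.08720268090388553 0.0 [-0.72  0.14  1.75  0.    1.25 -1.25]
[417.06679939 198.93496904] [474.57105447 230.75921136] [424.48620907 152.38323626] [496.17331288 223.23089829]
```

View pics/c4.png

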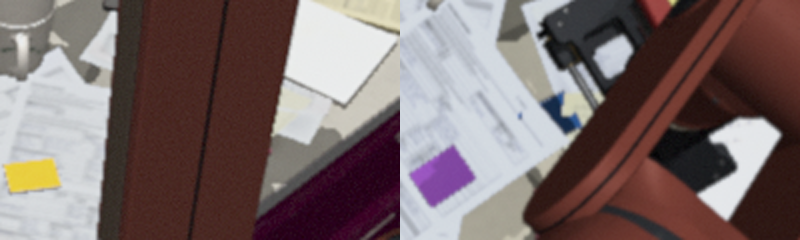

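The scene view is blocked by the arm. In the top view the fingers straddle the plate's place. I'll descend in two stages.

Call:
play_rows(deltas=[{"linear": [0, -0.003, 0.03], "twist": 0, "jaw": 0.087}, {"linear": [-0.001, 0, 0.04], "twist": 0, "jaw": 0.087}, {"linear": [0, 0, 0.04], "twist": 0, "jaw": 0.087}, {"linear": [0, 0, 0.015], "twist": 0, "jaw": 0.087}, {"linear": [0, 0, 0], "twist": 0, "jaw": 0.087}])

```text
clock: 3.88
tcp_pos: [0.4676, -0.3183, 0.027]
tcp_rot: [0.5, 0.866, 0.0, -0.001]
contact_force: [-1.0, -0.4, 0.3]
gripper_width: 0.0867
grasp_force: 0.0
```

```bash
python3 -c "
from h import *
rel([.470,-.315,.003])"
```

```text
3.875 [ 0.4676 -0.3183  0.027 ] tool-y yaw 29.95 delta in tool [0.0016 0.0037 0.024 ] w 0.08672738901184744 0.0 [-0.74  0.31  1.82 -0.    1.02 -1.26]
```

Call:
play_rows(deltas=[{"linear": [0, 0, 0.014], "twist": 0, "jaw": 0.087}, {"linear": [0, 0, 0.008], "twist": 0, "jaw": 0.087}, {"linear": [0, 0, 0], "twist": 0, "jaw": 0.087}, {"linear": [0, 0, 0], "twist": 0, "jaw": 0.04}, {"linear": [0, 0, 0], "twist": 0, "jaw": 0.03}, {"linear": [0, 0, 0], "twist": 0, "jaw": 0.03}, {"linear": [0, 0, 0], "twist": 0, "jaw": 0.03}, {"linear": [0, 0, 0], "twist": 0, "jaw": 0.03}], squeeze=20)

```text
clock: 4.88
tcp_pos: [0.4689, -0.318, 0.0057]
tcp_rot: [0.5, 0.866, 0.0, 0.0]
contact_force: [0.7, 0.4, 1.3]
gripper_width: 0.0452
grasp_force: 1.3
```

The width is 45 mm, so it is the plate, but the tips are a bit high. I'll open slightly, lower 3.5 mm and regrip.

Call:
play_rows(deltas=[{"linear": [0, 0, 0], "twist": 0, "jaw": 0.055}, {"linear": [0, 0, 0], "twist": 0, "jaw": 0.055}, {"linear": [0, 0, 0.0035], "twist": 0, "jaw": 0.055}, {"linear": [0, 0, 0], "twist": 0, "jaw": 0.055}, {"linear": [0, 0, 0], "twist": 0, "jaw": 0.03}, {"linear": [0, 0, 0], "twist": 0, "jaw": 0.03}, {"linear": [0, 0, 0], "twist": 0, "jaw": 0.03}, {"linear": [0, 0, 0], "twist": 0, "jaw": 0.03}], squeeze=20)

```text
clock: 5.88
tcp_pos: [0.4687, -0.318, 0.002]
tcp_rot: [0.5, 0.866, -0.0, 0.0]
contact_force: [-0.4, 0.1, -0.1]
gripper_width: 0.0446
grasp_force: 20.0
```

Gripped at 20 N. I'll lift and check that it holds.

Call:
play_rows(deltas=[{"linear": [0, 0, -0.01], "twist": 0, "jaw": 0.03}, {"linear": [0, 0, -0.03], "twist": 0, "jaw": 0.03}, {"linear": [0, 0, -0.05], "twist": 0, "jaw": 0.03}, {"linear": [0, 0, -0.05], "twist": 0, "jaw": 0.03}, {"linear": [0, 0, -0.05], "twist": 0, "jaw": 0.03}, {"linear": [0, 0, -0.04], "twist": 0, "jaw": 0.03}, {"linear": [0, 0, 0], "twist": 0.11, "jaw": 0.03}, {"linear": [0, 0, 0], "twist": 0.11, "jaw": 0.03}, {"linear": [0, 0, 0], "twist": 0.11, "jaw": 0.03}, {"linear": [0, 0, 0], "twist": 0.133, "jaw": 0.03}, {"linear": [0, 0, 0], "twist": 0, "jaw": 0.03}])

```text
clock: 7.25
tcp_pos: [0.4687, -0.318, 0.2327]
tcp_rot: [0.685, 0.729, -0.0, 0.0]
contact_force: [-0.1, 0.3, -0.4]
gripper_width: 0.0446
grasp_force: 20.0
```

```bash
python3 -c "
from h import *
rel([.529,.239,.23])"
```

```text
7.25 [ 0.4687 -0.318   0.2327] tool-y yaw 3.56 delta in tool [0.5522 0.0948 0.0025] w 0.04461273695646231 19.98533606529236 [-0.74  0.07  1.67 -0.    1.4  -0.8 ]
```

Call:
play_rows(deltas=[{"linear": [0.03, 0.005, 0], "twist": 0, "jaw": 0.03}, {"linear": [0.05, 0.009, 0], "twist": 0, "jaw": 0.03}, {"linear": [0.05, 0.009, 0], "twist": 0, "jaw": 0.03}, {"linear": [0.05, 0.009, 0], "twist": 0, "jaw": 0.03}, {"linear": [0.05, 0.009, 0], "twist": 0, "jaw": 0.03}, {"linear": [0.05, 0.009, 0], "twist": 0, "jaw": 0.03}, {"linear": [0.05, 0.009, 0], "twist": 0, "jaw": 0.03}, {"linear": [0.05, 0.009, 0], "twist": 0, "jaw": 0.03}, {"linear": [0.05, 0.009, 0], "twist": 0, "jaw": 0.03}, {"linear": [0.05, 0.009, 0], "twist": 0, "jaw": 0.03}, {"linear": [0.05, 0.006, 0], "twist": 0, "jaw": 0.03}, {"linear": [0.022, 0.003, 0], "twist": 0, "jaw": 0.03}])

```text
clock: 8.75
tcp_pos: [0.5295, 0.2412, 0.2323]
tcp_rot: [0.683, 0.73, 0.0, -0.0]
contact_force: [0.5, -0.4, -0.8]
gripper_width: 0.0449
grasp_force: 20.0
```

Call:
play_rows(deltas=[{"linear": [0, 0, 0.02], "twist": 0, "jaw": 0.03}, {"linear": [0, 0, 0.02], "twist": 0, "jaw": 0.03}, {"linear": [0, 0, 0], "twist": 0, "jaw": 0.03}, {"linear": [0, 0, 0], "twist": 0, "jaw": 0.03}])

```text
clock: 9.25
tcp_pos: [0.53, 0.2377, 0.1919]
tcp_rot: [0.686, 0.728, -0.0, -0.0]
contact_force: [-0.3, 0.4, 0.6]
gripper_width: 0.0445
grasp_force: 20.0
```

```bash
python3 -c "
from h import *
rel([.529,.239,.175])
snap('scene','pics/scene3.png'); snap('top','pics/top3.png')
a=cv2.imread('pics/scene3.png')[190:310,120:280];b=cv2.imread('pics/top3.png')[120:240,140:300]
cv2.imwrite('pics/c5.png',np.hstack([cv2.resize(i,(400,300),interpolation=cv2.INTER_CUBIC) for i in (a,b)])[:,:800])
cv2.imwrite('pics/c5.png',np.vstack([cv2.resize(i,None,fx=5,fy=5,interpolation=cv2.INTER_CUBIC)[:600] for i in (a,)]))"
```

```text
9.25 [0.53   0.2377 0.1919] tool-y yaw 3.42 delta in tool [ 0.0014 -0.0009  0.0169] w 0.04449810571048897 19.98428463935852 [ 0.29  0.14  1.68 -0.    1.33  0.23]
```

View pics/c5.png

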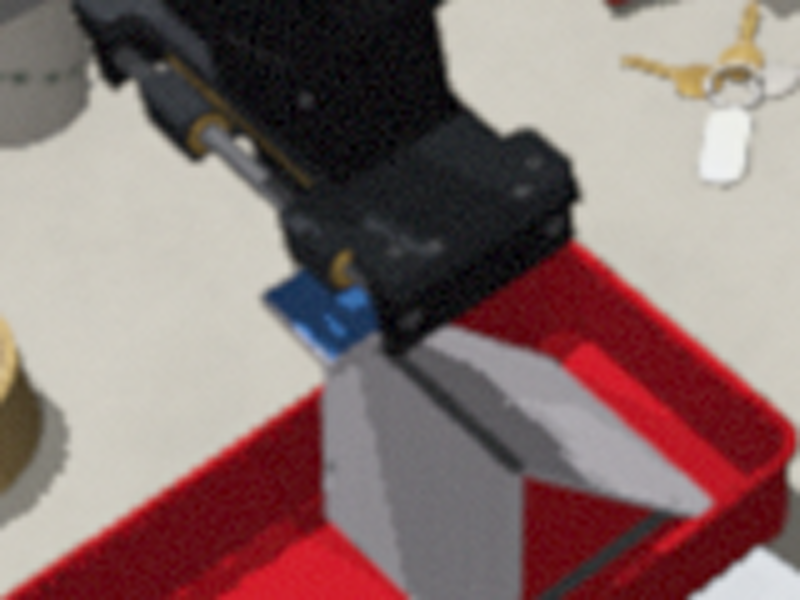

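The scene crop shows the plate blue-up. Its front end runs from crop (265,296) to (331,358), i.e. pixels (173,249.2) to (186.2,261.6). I'll compare it to the edge in the same camera.

```bash
python3 -c "
from h import *
zt=.198
e=np.array([ray('scene',173,249.2,zt),ray('scene',186.2,261.6,zt)]);print('scene front end',e.round(4),e.mean(0).round(4),np.linalg.norm(e[0]-e[1]))
b=cv2.imread('pics/top3.png')[130:240,150:300]
cv2.imwrite('pics/c6.png',cv2.resize(b,None,fx=5,fy=5,interpolation=cv2.INTER_CUBIC))"
```

```text
scene front end [[0.5461 0.2684 0.198 ]
 [0.5064 0.2659 0.198 ]] [0.5262 0.2671 0.198 ] 0.03975413232986337
```

View pics/c6.png

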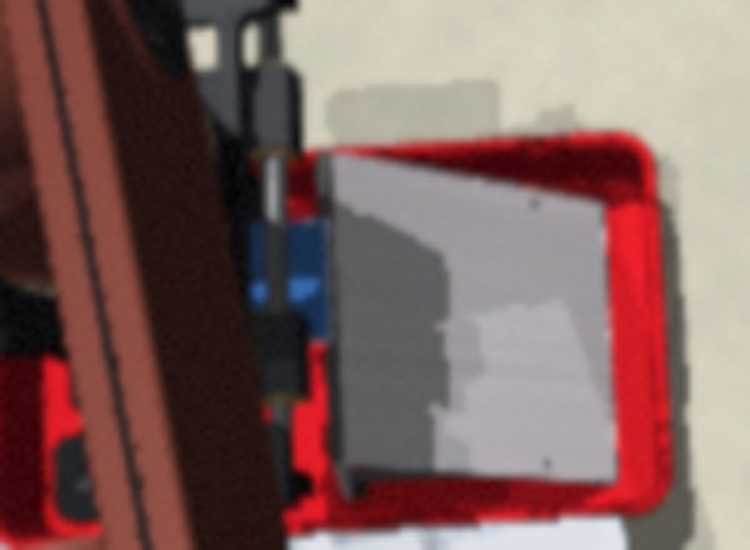

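```bash
python3 -c "
from h import *
for z in(.19,.198): print(ray('top',150+328/5,130+280/5,z), ray('scene',179.6,255.4,z))
g=lambda x,y:(150+x/5,130+y/5)
print(ray('top',*g(325,155),.131),ray('top',*g(341,475),.131))
rel([.53,.2415,.175])"
```

```text
[0.53146946 0.20754025 0.19      ] [0.53280109 0.2646153  0.19      ]
[0.52999713 0.20574219 0.198     ] [0.52605723 0.26712799 0.198     ]
[0.59182496 0.22335489 0.131     ] [0.46609699 0.21365185 0.131     ]
9.35 [0.5305 0.2382 0.1928] tool-y yaw 3.44 delta in tool [ 0.0033 -0.0003  0.0179] w 0.04464464738525265 19.98438835144043 [ 0.29  0.14  1.68 -0.    1.33  0.23]
```

By top the plate centre is about 17 mm past the edge, by scene about 13. I'll add 2 mm, lower to 40 mm clearance, settle and release.

Call:
play_rows(deltas=[{"linear": [0.002, 0, 0.009], "twist": 0, "jaw": 0.03}, {"linear": [0, 0, 0.009], "twist": 0, "jaw": 0.03}, {"linear": [0, 0, 0], "twist": 0, "jaw": 0.03}, {"linear": [0, 0, 0], "twist": 0, "jaw": 0.03}, {"linear": [0, 0, 0], "twist": 0, "jaw": 0.03}])

```text
clock: 9.98
tcp_pos: [0.53, 0.2408, 0.1744]
tcp_rot: [0.685, 0.728, 0.0, 0.0]
contact_force: [-0.0, -0.3, -0.0]
gripper_width: 0.0449
grasp_force: 20.0
```

Call:
play_rows(deltas=[{"linear": [0, 0, 0], "twist": 0, "jaw": 0.087}, {"linear": [0, 0, 0], "twist": 0, "jaw": 0.087}, {"linear": [0, 0, 0], "twist": 0, "jaw": 0.087}, {"linear": [0, 0, 0], "twist": 0, "jaw": 0.087}, {"linear": [0, 0, 0], "twist": 0, "jaw": 0.087}, {"linear": [0, 0, 0], "twist": 0, "jaw": 0.087}, {"linear": [0, 0, -0.03], "twist": 0, "jaw": 0.087}, {"linear": [-0.02, 0, -0.04], "twist": 0, "jaw": 0.087}, {"linear": [-0.05, 0, -0.02], "twist": 0, "jaw": 0.087}, {"linear": [-0.05, 0, 0], "twist": 0, "jaw": 0.087}, {"linear": [-0.05, 0, 0], "twist": 0, "jaw": 0.087}, {"linear": [-0.05, 0, 0], "twist": 0, "jaw": 0.087}])

```text
clock: 11.48
tcp_pos: [0.5431, 0.0196, 0.2643]
tcp_rot: [0.685, 0.728, 0.0, 0.0]
contact_force: [-0.2, 0.1, -0.3]
gripper_width: 0.0869
grasp_force: 0.0
```

```bash
python3 -c "
from h import *
rel([.53,.2415,.175])
snap('scene','pics/scene4.png'); snap('top','pics/top4.png')
a=cv2.imread('pics/scene4.png')[215:375,100:300];b=cv2.imread('pics/top4.png')[120:280,120:320]
cv2.imwrite('pics/c7.png',np.hstack([cv2.resize(i,(400,320),interpolation=cv2.INTER_CUBIC) for i in (a,b)]))"
```

```text
11.475 [0.5431 0.0196 0.2643] tool-y yaw 3.51 delta in tool [0.2223 0.0004 0.0893] w 0.08692816111109573 0.0 [-0.11 -0.    1.69  0.    1.45 -0.17]
```

View pics/c7.png

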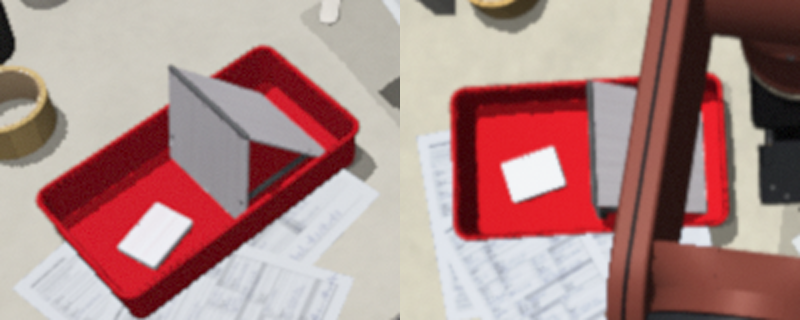

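Both views show the plate flat on the tray floor in front of the ramp, bare (white) side up, at scene crop (155,235) and top crop (533,174). I'll let the arm settle, check the yellow plate and hand in.

Call:
play_rows(deltas=[{"linear": [0, 0, 0], "twist": 0, "jaw": 0.087}, {"linear": [0, 0, 0], "twist": 0, "jaw": 0.087}, {"linear": [0, 0, 0], "twist": 0, "jaw": 0.087}, {"linear": [0, 0, 0], "twist": 0, "jaw": 0.087}])

```text
clock: 12.08
tcp_pos: [0.5431, 0.022, 0.264]
tcp_rot: [0.685, 0.729, 0.0, -0.0]
contact_force: [0.8, 0.5, -1.0]
gripper_width: 0.087
grasp_force: 0.0
```

```bash
python3 -c "
from h import *
h=cv2.cvtColor(snap('scene','pics/s5.png')['frame'],cv2.COLOR_RGB2HSV)
m=cv2.inRange(h,(24,150,130),(32,255,255));k,l,s,c=cv2.connectedComponentsWithStats(m)
print([(s[i,4],c[i].round(1)) for i in range(1,k) if s[i,4]>100])
print(hand_in())"
```

```text
[(np.int32(296), array([345.6, 237.1]))]
the job is handed in; nothing more can be done
None
```

The blue plate was flipped over the ramp edge and lies flat, bare side up, on the tray floor in front of the ramp; the yellow plate has not moved, and the job was handed in at about 12 s.

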